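# Free the boxed-in master gear for inspection

### The job

Get the brass master gear out to the inspection stage: first move the splined hub, the V-block and the blue sleeve that box it in over to the green side mat, standing upright, leaving the gear where it is until all three are there. Then put the gear flat on the middle of the inspection stage, and only after that return the hub, V-block and sleeve upright to the middle of their own coloured seats (hub red, V-block white, sleeve blue). Set everything down gently; nothing may be dropped.

Things in the scene. Friction and masses are not known exactly. Their poses are not given: they have to be found in the camera images.
- gear_center (a point): Brass master gear lying flat, a toothed disc 56 mm across and 32 mm high (0.55 kg), dark bore; this point is its centre, 16 mm above its underside. The only brass thing among the task's things (the smaller grey steel pinion nearer the robot is not part of the job). At the start it is boxed in: the hub, V-block and sleeve stand 60 mm from its centre on three sides and a steel stop plate on the fourth. May be gripped across its teeth from above.
- hub_center (a point): Hardened splined hub, dark grey steel, standing upright: splined shank 40 mm diameter, on a flange 50 mm diameter and 12 mm high; 60 mm high overall (0.42 kg); this point is its centre, 30 mm above its underside. Starts on the red seat.
- vblock_center (a point): Mid-grey ceramic V-block, 46 x 46 mm in plan and 50 mm high (0.3 kg), V-groove 18 mm deep in its top running along its x; this point is its centre, 25 mm above its underside; x and y are square to its side faces. Starts on the white seat.
- sleeve_center (a point): Blue anodised round sleeve with a silver band, standing upright, 44 mm diameter, 55 mm high (0.17 kg); this point is its centre, 27.5 mm above its underside. Starts on the blue seat.
- seat_hub: Home seat of the hub: fixed flat red disc, 62 mm diameter, 3 mm thick; origin at the centre of its underside, on the plate (z = 0).
- seat_vblock: Home seat of the V-block: fixed flat white disc, 62 mm diameter, 3 mm thick; origin at the centre of its underside (z = 0).
- seat_sleeve: Home seat of the sleeve: fixed flat blue disc, 62 mm diameter, 3 mm thick; origin at the centre of its underside (z = 0).
- dock: Fixed place where the gear starts: pad 54 mm diameter, 3 mm thick, under the gear, with an upright steel stop plate 8 x 46 mm, 40 mm high, whose near face is 37 mm from the pad centre along +x of this frame. Origin: pad centre, underside (z = 0). The three seats lie 60 mm from it at -x, +y and -y of this frame, which thing at which differs; a thing at -x is free to be gripped from above along y of this frame, a thing at +y or -y along x, the gear (once cleared) along y.
- mat: Side mat: fixed flat green rectangle, 300 mm along its x, 150 mm along its y, 3 mm thick; origin at the centre of its underside (z = 0). To the left or right of the middle.
- stage: Inspection stage: fixed round dark steel base with an aluminium top and a thin black ring; 100 mm diameter, top face flat, 90 mm diameter, 15 mm above the plate; origin at the centre of its underside (z = 0). On the side opposite the mat.
Things that resemble listed ones, but are neither listed nor needed, are in the scene too. Several things look just like the part that bears sleeve_center: the one meant starts farthest to the robot's left. There is more than one size of the stage; the job needs the smaller.

How it is judged (in metres and radians):
On the way, in this order (a step that is already met when the one before it is completed fails the run):
1. the hub, V-block and sleeve all stand on the green mat while the gear is still in its place (x of hub_center in the frame of mat between -0.15 and 0.15 m and y of hub_center in the frame of mat between -0.075 and 0.075 m and z of hub_center in the frame of mat below 0.04 m and angle between each of hub_center, vblock_center, sleeve_center's own z axis and vertical below 0.12 rad and linear speed of each of hub, vblock, sleeve below 0.03 m/s and x of vblock_center in the frame of mat between -0.15 and 0.15 m and y of vblock_center in the frame of mat between -0.075 and 0.075 m and z of vblock_center in the frame of mat below 0.035 m and x of sleeve_center in the frame of mat between -0.15 and 0.15 m and y of sleeve_center in the frame of mat between -0.075 and 0.075 m and z of sleeve_center in the frame of mat below 0.0375 m and distance of gear_center from where it was at the start of the episode below 0.02 m), for 0.2 s.
2. the gear lies released on the middle of the inspection stage while the other three still stand on the mat (horizontal distance between gear_center and stage below 0.012 m and z of gear_center in the frame of stage below 0.037 m and linear speed of each of gear, hub, vblock, sleeve below 0.03 m/s and contact force between the fingers and gear below 0.2 N and angle between each of gear_center, hub_center, vblock_center, sleeve_center's own z axis and vertical below 0.12 rad and x of hub_center in the frame of mat between -0.15 and 0.15 m and y of hub_center in the frame of mat between -0.075 and 0.075 m and z of hub_center in the frame of mat below 0.04 m and x of vblock_center in the frame of mat between -0.15 and 0.15 m and y of vblock_center in the frame of mat between -0.075 and 0.075 m and z of vblock_center in the frame of mat below 0.035 m and x of sleeve_center in the frame of mat between -0.15 and 0.15 m and y of sleeve_center in the frame of mat between -0.075 and 0.075 m and z of sleeve_center in the frame of mat below 0.0375 m), for 0.2 s.
At the end, for the whole second after the job is handed in: The gear lies flat within 12 mm of the middle of the inspection stage; hub, V-block and sleeve stand upright (within 0.12 rad) within 12 mm of the middles of the red, white and blue seats; all are released and at rest (horizontal distance between gear_center and stage below 0.012 m and z of gear_center in the frame of stage below 0.037 m and linear speed of each of gear, hub, vblock, sleeve below 0.03 m/s and contact force between the fingers and gear below 0.2 N and angle between each of gear_center, hub_center, vblock_center, sleeve_center's own z axis and vertical below 0.12 rad and horizontal distance between hub_center and seat_hub below 0.012 m and z of hub_center in the frame of seat_hub below 0.039 m and contact force between the fingers and hub below 0.2 N and horizontal distance between vblock_center and seat_vblock below 0.012 m and z of vblock_center in the frame of seat_vblock below 0.034 m and contact force between the fingers and vblock below 0.2 N and horizontal distance between sleeve_center and seat_sleeve below 0.012 m and z of sleeve_center in the frame of seat_sleeve below 0.0365 m and contact force between the fingers and sleeve below 0.2 N); the robot touches nothing.
It fails at once if the hub is dropped (moves faster than 0.6 m/s while not held) (contact force between the fingers and hub below 0.1 N and linear speed of hub above 0.6 m/s).
It fails at once if the V-block is dropped (moves faster than 0.6 m/s while not held) (contact force between the fingers and vblock below 0.1 N and linear speed of vblock above 0.6 m/s).
It fails at once if the sleeve is dropped (moves faster than 0.6 m/s while not held) (contact force between the fingers and sleeve below 0.1 N and linear speed of sleeve above 0.6 m/s).
It fails at once if the gear is dropped (moves faster than 0.6 m/s while not held) (contact force between the fingers and gear below 0.1 N and linear speed of gear above 0.6 m/s).
It also fails if it takes over 144 s, if anything falls off the work surface, if the arm or the gripper's body presses on something with over 40 N, if the wrist force passes 120 N, or if a joint passes its speed limit or range.

### The arm

A 6-joint arm with a two-finger parallel gripper is mounted at the origin on the work surface. World frame = base frame: x ahead of the robot, y to its left, z up, the work surface at z = 0. Lengths are in m, angles in degrees, forces in N, time in s.
With the tool pointing down it reaches from about 0.325 to 0.9 m from the base axis. Payload 6.1 kg.
Tool frame: the origin (TCP) lies midway between the tips of the shut fingers; the grasp point (between the pads) lies 19 mm behind it; z points along the fingers, y is the line along which they close (so a half turn about z gives the same grasp; the last joint's range is limited). The gripper opens to 87 mm and grips with 3 to 60 N. Pads are 19 mm wide; open, the fingers measure 117 mm over their backs; the gripper's body (75 mm by 190 mm) begins 51 mm behind the grasp point.
Start: joints at [-72.485, 12.628, 87.462, -0, 79.91, -7.225], TCP at [0.262, -0.568, 0.223] pointing down, gripper open.
Joint ranges: [-170.65, 170.65], [-52.31, 119.04], [5.05, 147.46], [-71.25, 251.25], [11.57, 151.72], [-153.62, 153.62]. Speed limits (degrees/s): [147.25, 147.25, 172.46, 180, 180, 180].

### API

Orientations are given as a 3x3 rotation matrix whose columns are the frame's x, y, z axes.
In Python, from rig import arm gives the robot as it stands. The module is installed in compiled form; this text tells all that it offers.
- The arm moves only by the shell command python3 -m crank 'ROWS' [FORCE]. ROWS is a JSON object of lists of equal length, an entry for each row: "jaw": the finger opening in cm, from 0 to 8.7; "dp": the shift along the tool's x, y, z in cm, a list of three; "angular": the turn, a rotation vector about the tool's x, y, z in rad, a list of three. In form: {"jaw": [jaw, ...], "dp": [[dx, dy, dz], ...], "angular": [[rx, ry, rz], ...]}. A call has 1 to 20 rows; each row shifts and turns the commanded pose from where the row before left it, along the tool's axes as they then stand; what a row does not reach is not made up. A row lasts 1/8 s, in which the tool goes at most 62.5 mm and 10.7 degrees, less where a joint would pass 70% of its speed; a pose out of reach is approached as far as the arm can. A call with a gripper value outside its range is refused whole. The fingers move at their own pace and stop on an object; FORCE is the grip in N (left out, the last holds). Time passes only in rows, so rows that do not move let the fingers close. It gives the time, the measured TCP pose, the force, the opening and the grip force at its end, in the units of the state.
- arm.state(): the state, without advancing time (a new reading comes with each control period).
- arm.camera(name): name is "scene" or "top" or "wrist"; returns a dict with "image" (400x640x3 uint8, red, green, blue), "intrinsics" (3x3 intrinsics, pixels), "dist" ([k1, k2, p1, p2, k3] as OpenCV has them; the pictures are not rectified), "rvec" (rotation vector, rad) and "tvec" (3), from world to camera coordinates, as OpenCV has them. Camera axes: x right, y down, z forward; pixel columns grow to the right and rows downward; lengths in m; the calibration is good to about 2 mm. A picture is of the moment at which its call begins. There is no depth.
- arm.job_done(): hands the job in; it is judged then, once.
The state is a dict: "time_s": time; "qpos": joint angles; "qd": joint speeds; "joint_efforts": joint torques, N m; "position": TCP position; "tcp_rot": TCP orientation; "wrist_force": force on the tool from outside, world axes, zero at the start; "moment": the same for the moment, N m; "opening": finger opening in m; "gripper_force": force on a finger pad.
Only numpy, scipy, OpenCV 4.12 (cv2) and the standard library are available. Lean on these libraries where they do the work, as an engineer would, in place of code of your own. Each camera call takes 0.05 s, during which the arm holds its last target. There are 200 camera calls.

## Working session

There is one attempt and no reset: what is moved stays moved. The work goes in short steps, Python scripts to look and compute and a shell command to move; the robot and the scene stay as the last step left them, time stands still between calls to the robot, and variables do not carry over. Pictures are saved under pics/ and viewed, at most 14 in all, crops included, and the job is handed in when it is done.

```bash
mkdir -p pics
cat > h.py <<'E'
import numpy as np, cv2
from rig import arm
def cam(n,save=None):
    c=arm.camera(n)
    c={k:(np.array(v) if k!='image' else np.asarray(v)) for k,v in c.items()}
    if save: cv2.imwrite('pics/'+save+'.png',c['image'][...,::-1]); np.savez('pics/'+save+'.npz',**c)
    return c
def load(s): return dict(np.load('pics/'+s+'.npz'))
def px2w(c,uv,z):
    uv=np.array(uv,float).reshape(-1,1,2)
    n=cv2.undistortPoints(uv,c['intrinsics'],c['dist']).reshape(-1,2)
    R=cv2.Rodrigues(c['rvec'].astype(float))[0]; t=c['tvec'].reshape(3)
    o=-R.T@t; d=np.c_[n,np.ones(len(n))]@R
    return o+d*((np.reshape(z,(-1,1))-o[2])/d[:,2:])
def w2px(c,P): return cv2.projectPoints(np.array(P,float).reshape(-1,1,3),c['rvec'].astype(float),c['tvec'].astype(float),c['intrinsics'],c['dist'])[0].reshape(-1,2)
E
python3 - <<'E'
from h import *
for n in('scene','top','wrist'):
    c=cam(n,n+'0'); R=cv2.Rodrigues(c['rvec'].astype(float))[0]; print(n,-R.T@c['tvec'].reshape(3),c['intrinsics'][0,0])
s=arm.state(); print(s)
E
```

```text
scene [ 1.04752273 -0.35102577  0.68856124] 392.38964851324374
top [ 0.33137487 -0.06558441  0.88388084] 383.91971395179536
wrist [ 0.33956771 -0.53155464  0.38530412] 341.0409196882866
{'time_s': 0.15, 'qpos': array([-7.24842493e+01,  1.26649935e+01,  8.75103260e+01,  1.76024716e-04,
        7.99072158e+01, -7.22449325e+00]), 'qd': array([ 0.0486711 , -0.20883732, -0.32736631, -0.05687973,  0.04433073,
       -0.04427272]), 'joint_efforts': array([ 2.11628911e-03, -4.95189500e+01, -3.87882864e+01,  6.99448795e-02,
        5.30465331e-02, -7.67228039e-05]), 'position': array([ 0.26142989, -0.56719477,  0.22169064]), 'tcp_rot': array([[ 9.08214714e-01,  4.18504299e-01, -4.30663492e-04],
       [ 4.18504480e-01, -9.08213692e-01,  1.37463176e-03],
       [ 1.84154820e-04, -1.42869539e-03, -9.99998962e-01]]), 'wrist_force': array([ 0.08359743,  0.30042808, -0.54416295]), 'moment': array([-0.02841877, -0.01726377,  0.02626036]), 'gripper_force': 0.0, 'opening': 0.08673521712707831}
```

View pics/top0.png

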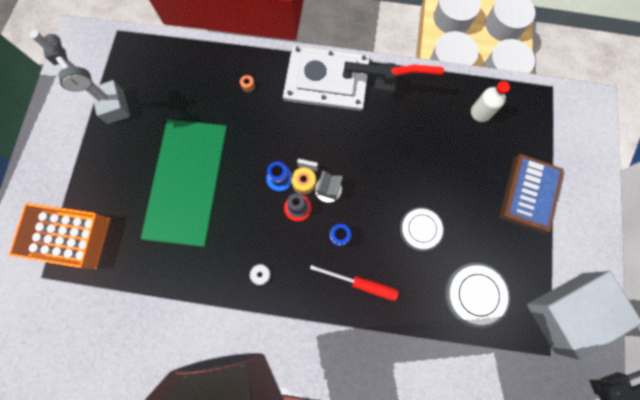

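View pics/scene0.png

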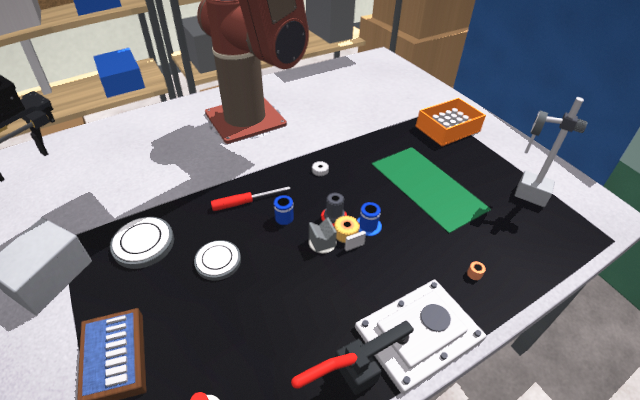

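The top view shows two blue sleeves, at (278,177) and (340,234). The one at (278,177) is farther to the robot's left (+y, image left) and stands on the blue seat, so it fits the description. There are two stages: the smaller at (422,229) and the larger at (478,294). I'll confirm the sleeve in an enlarged crop and measure the mat and stage.

Run:
```python
from h import *
c=load('top0'); im=c['image'][...,::-1]
crop=im[148:248,255:365]; cv2.imwrite('pics/crop1.png',cv2.resize(crop,None,fx=7,fy=6*7/6*0+5.9,interpolation=cv2.INTER_CUBIC) if 0 else cv2.resize(crop,None,fx=6,fy=6,interpolation=cv2.INTER_CUBIC))
hsv=cv2.cvtColor(np.ascontiguousarray(im),cv2.COLOR_BGR2HSV)
def blob(mask,lo):
    n,l,s,ce=cv2.connectedComponentsWithStats(mask.astype(np.uint8)); return [(i,s[i],ce[i]) for i in range(1,n) if s[i,4]>lo],l
g=(abs(hsv[...,0].astype(int)-72)<12)&(hsv[...,1]>120)&(hsv[...,2]>60)
bs,l=blob(g,2000)
for i,s,ce in bs:
    if s[0]<100: continue
    ct=cv2.findContours((l==i).astype(np.uint8),0,1)[0][0]
    P=px2w(c,ct.reshape(-1,2),0.003)[:,:2].astype(np.float32)
    print('mat',cv2.minAreaRect(P),px2w(c,ce,0.003))
w=(im.min(2)>150); w[:,:380]=0;w[:200]=0;w[340:]=0;w[:,515:]=0
ct=[k for k in cv2.findContours(w.astype(np.uint8),0,1)[0] if cv2.contourArea(k)>400]
for k in ct:
    P=px2w(c,k.reshape(-1,2),0.015)[:,:2].astype(np.float32); print('stage',cv2.fitEllipse(P))
print(px2w(c,[[278,177],[340,234]],.05))
```

```text
mat ((0.5348419547080994, 0.2977539896965027), (0.30485183000564575, 0.1562831848859787), 1.821460247039795) [[0.52716369 0.29660958 0.003     ]]
stage ((0.3695424497127533, -0.4095248579978943), (0.12751354277133942, 0.1321587860584259), 12.475444793701172)
stage ((0.49841296672821045, -0.27205073833465576), (0.09276597946882248, 0.09333477914333344), 42.97251510620117)
[[ 0.56110478  0.06937073  0.05      ]
 [ 0.45288637 -0.0868431   0.05      ]]
```

View pics/crop1.png

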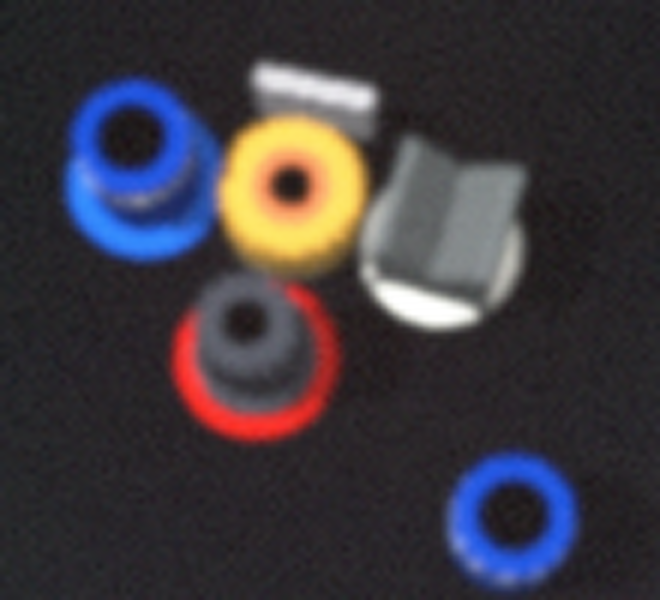

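The crop confirms it: the left sleeve (crop 131,140) stands on the blue seat beside the gear, and the lone one (512,518) has no seat. The hub is at crop (246,320), the gear at (291,185), the V-block top at about (455,222) and the stop plate at (315,85).

```bash
cat >> h.py <<'E'
def plan(xy,z,yaw,s=None):
    """tool-frame shift (cm) and yaw turn (deg,rad) from now to xy,z with tool y axis (closing line) along world angle yaw (mod 180)"""
    s=arm.state() if s is None else s
    R=np.array(s['tcp_rot']); d=np.array([*xy,z])-s['position']
    cur=np.degrees(np.arctan2(R[1,1],R[0,1])); a=(yaw-cur+90)%180-90
    print('shift cm',np.round(R.T@d*100,2),'turn rz deg',round(-a,2),'rad',round(-np.radians(a),3),'| q6',s['qpos'][5],'pos',np.round(s['position'],4))
E
python3 - <<'E'
from h import *
c=load('top0')
f=lambda p:np.array(p,float)/6+[255-.42,148-.42]
pts={'sleeve':((131,140),.058),'gear':((291,185),.035),'hub':((246,320),.063),'vb':((455,222),.053),'plateL':((255,75),.04),'plateR':((375,98),.04)}
P={k:px2w(c,f(a),z)[0] for k,(a,z) in pts.items()}
for k in P: print(k,P[k].round(4),np.linalg.norm((P[k]-P['gear'])[:2]).round(4))
g=P['gear']
for n,o in(('hub',180),('sleeve',-90),('vb',90)):
    d=P[n]-g; print(n,np.degrees(np.arctan2(d[1],d[0])))
d=P['plateR']-P['plateL'];print('plate',np.degrees(np.arctan2(d[1],d[0])))
w=load('wrist0'); R=cv2.Rodrigues(w['rvec'].astype(float))[0]; s=arm.state()
T=np.array(s['tcp_rot']); print('cam in tool',T.T@(-R.T@w['tvec'].reshape(3)-s['position']),(T.T@R.T).round(3))
plan((.475,.01),.24,90)
E
```

```text
sleeve [0.5724 0.0741 0.058 ] 0.06
gear [0.5702 0.0141 0.035 ] 0.0
hub [0.5093 0.0197 0.063 ] 0.0612
vb [ 0.5598 -0.0505  0.053 ] 0.0654
plateL [0.6104 0.0343 0.04  ] 0.045
plateR [ 0.6079 -0.0129  0.04  ] 0.0463
hub 174.71663991894778
sleeve 87.89935750052926
vb -99.15175497622717
plate -93.06183605825505
cam in tool [ 8.59116038e-02  9.83991575e-05 -1.63597969e-01] [[-0.    -0.953 -0.304]
 [ 1.    -0.     0.001]
 [-0.001 -0.304  0.953]]
shift cm [ 43.55 -43.49  -1.76] turn rz deg 24.74 rad 0.432 | q6 -7.224493251440055 pos [ 0.2614 -0.5672  0.2217]
```

```bash
python3 -m crank '{"jaw":[8.7,8.7,8.7,8.7,8.7,8.7,8.7,8.7,8.7,8.7,8.7,8.7,8.7,8.7,8.7,8.7,8.7,8.7,8.7,8.7],"dp":[[3.3,-3.03,-0.1],[3.3,-3.03,-0.1],[3.3,-3.03,-0.1],[3.3,-3.03,-0.1],[3.3,-3.03,-0.1],[3.3,-3.03,-0.1],[3.3,-3.03,-0.1],[3.3,-3.03,-0.1],[3.3,-3.03,-0.1],[3.3,-3.03,-0.1],[3.3,-3.03,-0.1],[3.3,-3.03,-0.1],[3.3,-3.03,-0.1],[3.3,-3.03,-0.1],[0,0,0],[0,0,0],[0,0,0],[0,0,0],[0,0,0],[0,0,0]],"angular":[[0,0,0],[0,0,0],[0,0,0],[0,0,0],[0,0,0],[0,0,0],[0,0,0],[0,0,0],[0,0,0],[0,0,0],[0,0,0],[0,0,0],[0,0,0],[0,0,0],[0,0,0.125],[0,0,0.125],[0,0,0.125],[0,0,0.125],[0,0,0],[0,0,0]]}' 20
python3 - <<'E'
from h import *
cam('wrist','w1')
im=cv2.imread('pics/w1.png'); cv2.imwrite('pics/w1b.png',cv2.resize(im,(800,500),interpolation=cv2.INTER_CUBIC))
E
```

```text
time_s: 2.65
position: [0.5035, 0.011, 0.2364]
tcp_rot: [[0.998, -0.066, -0.0], [-0.066, -0.998, 0.0], [-0.0, -0.0, -1.0]]
wrist_force: [0.2, -0.2, -0.5]
opening: 0.0868
gripper_force: 0.0
```

View pics/w1b.png

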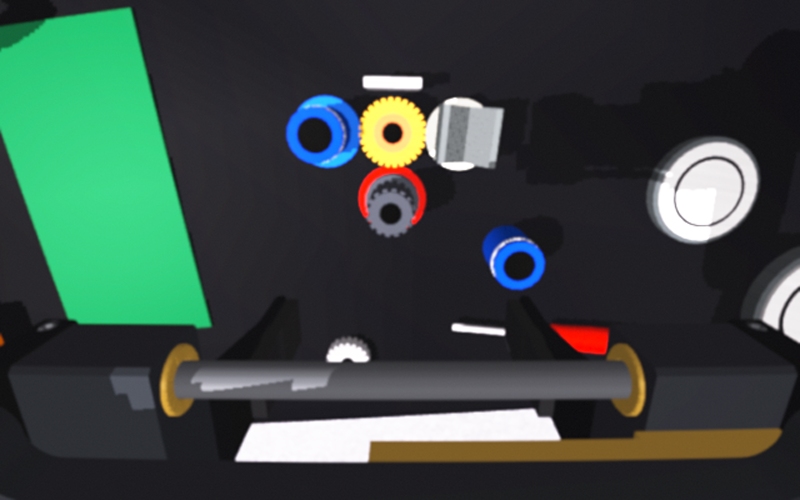

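The gear shows at (393,132), the sleeve's mouth at (315,135), the hub top at (391,212) and the V-block at (470,136). The stop plate at (392,82) is now square to the picture. I'll enlarge this for exact pixels.

Run:
```python
from h import *
im=cv2.imread('pics/w1.png'); cv2.imwrite('pics/w1c.png',cv2.resize(im[55:195,225:410],None,fx=4,fy=4,interpolation=cv2.INTER_CUBIC))
```

```text
(no output)
```

View pics/w1c.png

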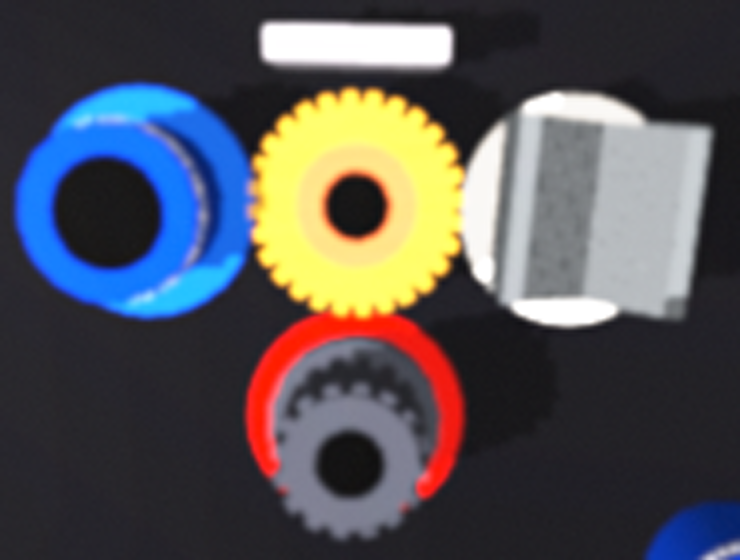

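Run:
```python
from h import *
from scipy.optimize import least_squares
c=load('w1')
f=lambda p:np.array(p,float)/4+[225-.375,55-.375]
pts={'sleeve':((107,212),.058),'gear':((356,206),.035),'hub':((349,464),.063),'vb':((606,215),.053),'seatS':((142,201),.003),'seatH':((355,402),.003),'seatV':((571,208),.003),'plate':((357,45),.04)}
P={k:px2w(c,f(a),z)[0,:2] for k,(a,z) in pts.items()}
m={'gear':(0,0),'seatS':(0,60),'seatH':(-60,0),'seatV':(0,-60),'plate':(41,0)}
def tr(q,v): a=q[2]; return q[:2]+np.array([[np.cos(a),-np.sin(a)],[np.sin(a),np.cos(a)]])@(np.array(v)/1000)
r=lambda q:np.concatenate([tr(q,m[k])-P[k] for k in m])
q=least_squares(r,[.57,.014,-.07]).x
print('dock',q[:2],np.degrees(q[2]),'res mm',(r(q).reshape(-1,2)*1000).round(1).tolist())
for k in P: print(k,P[k].round(4), tr(q,m[k]).round(4) if k in m else '')
K=px2w(c,[f(p) for p in((527,113),(713,127),(687,318),(502,303))],.053)[:,:2]
for i in range(4): d=K[(i+1)%4]-K[i]; print(np.linalg.norm(d).round(4),np.degrees(np.arctan2(d[1],d[0])).round(1))
# circle projections for seat centers
for n,v in(('S',(0,60)),('H',(-60,0)),('V',(0,-60))):
    ce=tr(q,v); th=np.linspace(0,2*np.pi,72); u=(w2px(c,np.c_[ce[0]+.031*np.cos(th),ce[1]+.031*np.sin(th),0*th+.003])-[225-.375,55-.375])*4
    print(n,u.min(0),u.max(0))
# mat edges in wrist view (800x500 view coordinates)
print('mat corners',px2w(c,np.array([(132,8),(210,327)])*.8,.003)[:,:2])
print('stage ring',px2w(c,np.array([(708,191)])*.8,.015)[:,:2])
plan(P['hub'],.12,np.degrees(q[2])+90)
```

```text
dock [0.57237911 0.01538727] -4.803902284048089 res mm [[-0.3, 0.3], [0.8, -0.8], [-2.9, 0.2], [0.7, 0.3], [1.7, 0.1]]
sleeve [0.5764 0.0751] 
gear [0.5726 0.0151] [0.5724 0.0154]
hub [0.5109 0.0208] 
vb [ 0.5673 -0.0469] 
seatS [0.5766 0.076 ] [0.5774 0.0752]
seatH [0.5155 0.0202] [0.5126 0.0204]
seatV [ 0.5667 -0.0447] [ 0.5674 -0.0444]
plate [0.6115 0.0119] [0.6132 0.012 ]
0.0455 -97.7
0.0463 172.0
0.047 81.7
0.0458 -10.0
S [34.58559841 81.99918361] [254.48977633 308.89123673]
H [249.93993855 305.41187396] [460.26238163 513.17126452]
V [460.20677981  90.03561596] [679.75189097 316.24547231]
mat corners [[0.68913693 0.22769452]
 [0.38800146 0.22054829]]
stage ring [[ 0.5018333  -0.27238748]]
shift cm [ 0.67 -1.02 11.64] turn rz deg 1.0 rad 0.018 | q6 86.06917566382704 pos [0.5036 0.011  0.2364]
```

```bash
python3 -m crank '{"jaw":[8.7,8.7,8.7,8.7,8.7,8.7,8.7,8.7,8.7,8.7,8.7,8.7,8.7,3.5,3.5,3.5,3.5,3.5,3.5,3.5],"dp":[[0.7,-1.0,0],[0,0,3],[0,0,3],[0,0,3],[0,0,3],[0,0,2.5],[0,0,2],[0,0,1.5],[0,0,1],[0,0,1],[0,0,0.9],[0,0,0],[0,0,0],[0,0,0],[0,0,0],[0,0,0],[0,0,0],[0,0,0],[0,0,0],[0,0,0]],"angular":[[0,0,0.018],[0,0,0],[0,0,0],[0,0,0],[0,0,0],[0,0,0],[0,0,0],[0,0,0],[0,0,0],[0,0,0],[0,0,0],[0,0,0],[0,0,0],[0,0,0],[0,0,0],[0,0,0],[0,0,0],[0,0,0],[0,0,0],[0,0,0]]}' 30
python3 -c "
from h import *
plan((.445,.27),.15,-94.8)"
```

```text
time_s: 5.2
position: [0.5113, 0.0204, 0.0275]
tcp_rot: [[0.996, -0.086, -0.0], [-0.086, -0.996, -0.0], [-0.0, 0.0, -1.0]]
wrist_force: [0.3, -1.5, 1.0]
opening: 0.0392
gripper_force: 30.0
shift cm [ -8.75 -24.3  -12.25] turn rz deg -0.14 rad -0.002 | q6 88.39570167109787 pos [0.5113 0.0204 0.0275]
```

```bash
python3 -m crank '{"jaw":[3.5,3.5,3.5,3.5,3.5,3.5,3.5,3.5,3.5,3.5,3.5,3.5,3.5,3.5,3.5,3.5,3.5,3.5,3.5,3.5],"dp":[[0,0,-1],[0,0,-2],[0,0,-3],[0,0,-3],[0,0,-3],[-1.1,-3.04,0],[-1.1,-3.04,0],[-1.1,-3.04,0],[-1.1,-3.04,0],[-1.1,-3.04,0],[-1.1,-3.04,0],[-1.1,-3.04,0],[-1.1,-3.04,0],[0,0,0],[0,0,3],[0,0,3],[0,0,2.5],[0,0,1.5],[0,0,0.8],[0,0,0.5]],"angular":[[0,0,0],[0,0,0],[0,0,0],[0,0,0],[0,0,0],[0,0,0],[0,0,0],[0,0,0],[0,0,0],[0,0,0],[0,0,0],[0,0,0],[0,0,0],[0,0,0],[0,0,0],[0,0,0],[0,0,0],[0,0,0],[0,0,0],[0,0,0]]}' 30
```

```text
time_s: 7.7
position: [0.4451, 0.2704, 0.0348]
tcp_rot: [[0.996, -0.086, 0.001], [-0.086, -0.996, 0.0], [0.001, -0.0, -1.0]]
wrist_force: [0.6, -0.2, -3.7]
opening: 0.0394
gripper_force: 30.0
```

```bash
python3 -m crank '{"jaw":[3.5,3.5,3.5,3.5,3.5,5.5,6.5,6.5,6.5,6.5,6.5,6.5,6.5,6.5],"dp":[[0,0,0.3],[0,0,0.2],[0,0,0.15],[0,0,0],[0,0,0],[0,0,0],[0,0,0],[0,0,0],[0,0,-1],[0,0,-3],[0,0,-4],[0,0,-4],[0,0,-4],[0,0,0]],"angular":[[0,0,0],[0,0,0],[0,0,0],[0,0,0],[0,0,0],[0,0,0],[0,0,0],[0,0,0],[0,0,0],[0,0,0],[0,0,0],[0,0,0],[0,0,0],[0,0,0]]}' 30
python3 -c "
from h import *
plan((.567,-.046),.15,-8.4); print(arm.state()['tcp_rot'].round(3))"
```

```text
time_s: 9.45
position: [0.4472, 0.2715, 0.1932]
tcp_rot: [[0.996, -0.086, 0.008], [-0.086, -0.996, 0.003], [0.008, -0.004, -1.0]]
wrist_force: [0.2, -0.1, -0.5]
opening: 0.0648
gripper_force: 0.0
shift cm [14.63 30.62  4.31] turn rz deg -86.54 rad -1.51 | q6 117.55682677107401 pos [0.4472 0.2715 0.1932]
[[ 0.996 -0.086  0.008]
 [-0.086 -0.996  0.003]
 [ 0.008 -0.004 -1.   ]]
```

```bash
python3 -m crank '{"jaw":[8.7,8.7,8.7,8.7,8.7,8.7,8.7,8.7,8.7,8.7,8.7,8.7,8.7,8.7,8.7,8.7,8.7,8.7,8.7,8.7],"dp":[[1.83,3.83,0.5],[1.83,3.83,0.5],[1.83,3.83,0.5],[1.83,3.83,0.5],[1.83,3.83,0.5],[1.83,3.83,0.5],[1.83,3.83,0.5],[1.83,3.83,0.5],[0,0,0],[0,0,0],[0,0,0],[0,0,0],[0,0,0],[0,0,0],[0,0,0],[0,0,0],[0,0,0],[0,0,0],[0,0,0],[0,0,0]],"angular":[[0,0,0],[0,0,0],[0,0,0],[0,0,0],[0,0,0],[0,0,0],[0,0,0],[0,0,0],[0,0,-0.168],[0,0,-0.168],[0,0,-0.168],[0,0,-0.168],[0,0,-0.168],[0,0,-0.168],[0,0,-0.168],[0,0,-0.168],[0,0,-0.166],[0,0,0],[0,0,0],[0,0,0]]}' 30
python3 - <<'E'
from h import *
plan((.567,-.046),.012,-8.4); print(arm.state()['tcp_rot'].round(3))
cam('wrist','w2')
im=cv2.imread('pics/w2.png'); cv2.imwrite('pics/w2b.png',cv2.resize(im,(800,500),interpolation=cv2.INTER_CUBIC))
E
```

```text
time_s: 11.95
position: [0.5639, -0.0475, 0.1479]
tcp_rot: [[0.148, 0.989, -0.0], [0.989, -0.148, 0.0], [0.0, -0.0, -1.0]]
wrist_force: [0.3, 0.8, -0.1]
opening: 0.087
gripper_force: 0.0
shift cm [ 0.19  0.29 13.59] turn rz deg -0.12 rad -0.002 | q6 -4.273601693006315 pos [ 0.5639 -0.0475  0.1479]
[[ 0.148  0.989 -0.   ]
 [ 0.989 -0.148  0.   ]
 [ 0.    -0.    -1.   ]]
```

View pics/w2b.png

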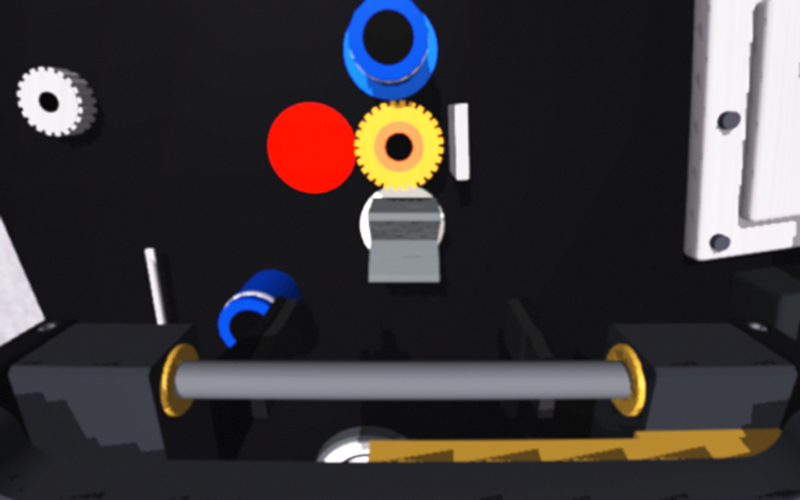

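The red seat is empty, with its centre at (312,147). The V-block is square to the jaws, its near top edge running from (369,282) to (440,282). The gear is untouched at (399,147).

```bash
python3 - <<'E'
from h import *
c=load('w2')
v=lambda p:(np.array(p,float)+.5)*.8-.5
print('seatH',px2w(c,v((312,147)),.003)[0,:2],'gear',px2w(c,v((399,147)),.035)[0,:2])
print('vb near edge',px2w(c,[v((368,282)),v((440,282))],.053)[:,:2], 'far', px2w(c,[v((371,199)),v((437,199))],.053)[:,:2])
E
python3 -m crank '{"jaw":[8.7,8.7,8.7,8.7,8.7,8.7,8.7,8.7,8.7,8.7,8.7,4,4,4,4,4,4,4],"dp":[[0.1,0.3,2],[0,0,3],[0,0,3],[0,0,2],[0,0,1],[0,0,1],[0,0,0.7],[0,0,0.5],[0,0,0.4],[0,0,0],[0,0,0],[0,0,0],[0,0,0],[0,0,0],[0,0,0],[0,0,0],[0,0,0],[0,0,0]],"angular":[[0,0,0],[0,0,0],[0,0,0],[0,0,0],[0,0,0],[0,0,0],[0,0,0],[0,0,0],[0,0,0],[0,0,0],[0,0,0],[0,0,0],[0,0,0],[0,0,0],[0,0,0],[0,0,0],[0,0,0],[0,0,0]]}' 30
python3 -c "
from h import *
plan((.54,.325),.15,-8.4)"
```

```text
seatH [0.51135966 0.02142163] gear [0.57295294 0.01467984]
vb near edge [[ 0.54020174 -0.06632515]
 [ 0.58682377 -0.07333228]] far [[ 0.55153277 -0.01231693]
 [ 0.59169921 -0.01834589]]
time_s: 14.25
position: [0.5667, -0.0469, 0.012]
tcp_rot: [[0.146, 0.989, -0.001], [0.989, -0.146, 0.0], [0.0, -0.001, -1.0]]
wrist_force: [-3.5, 0.9, 2.3]
opening: 0.046
gripper_force: 30.0
shift cm [ 36.4  -8.1 -13.8] turn rz deg -0.02 rad -0.0 | q6 -4.24914954802214 pos [ 0.5667 -0.0469  0.012 ]
```

```bash
python3 -m crank '{"jaw":[4,4,4,4,4,4,4,4,4,4,4,4,4,4,4,4,4,4,4,4],"dp":[[0,0,-1],[0,0,-2],[0,0,-3],[0,0,-3],[0,0,-3],[4.05,-0.9,0],[4.05,-0.9,0],[4.05,-0.9,0],[4.05,-0.9,0],[4.05,-0.9,0],[4.05,-0.9,0],[4.05,-0.9,0],[4.05,-0.9,0],[4.05,-0.9,0],[0,0,0],[0,0,3],[0,0,3],[0,0,2.5],[0,0,1.5],[0,0,0.8]],"angular":[[0,0,0],[0,0,0],[0,0,0],[0,0,0],[0,0,0],[0,0,0],[0,0,0],[0,0,0],[0,0,0],[0,0,0],[0,0,0],[0,0,0],[0,0,0],[0,0,0],[0,0,0],[0,0,0],[0,0,0],[0,0,0],[0,0,0],[0,0,0]]}' 30
```

```text
time_s: 16.75
position: [0.5406, 0.325, 0.0239]
tcp_rot: [[0.147, 0.989, -0.0], [0.989, -0.147, -0.0], [-0.0, -0.0, -1.0]]
wrist_force: [1.0, -0.3, -3.3]
opening: 0.0457
gripper_force: 30.0
```

```bash
python3 -c "
from h import *
plan((.54,.325),.0122,-8.4); print(arm.state()['tcp_rot'].round(3))"
```

```text
shift cm [-0.01 -0.06  1.17] turn rz deg -0.05 rad -0.001 | q6 32.31219775689215 pos [0.5406 0.325  0.0239]
[[ 0.147  0.989 -0.   ]
 [ 0.989 -0.147 -0.   ]
 [-0.    -0.    -1.   ]]
```

```bash
python3 -m crank '{"jaw":[4,4,4,4,4,4,5.5,6.5,6.5,6.5,6.5,6.5,6.5,6.5,6.5],"dp":[[0,0,0.5],[0,0,0.3],[0,0,0.2],[0,0,0.15],[0,0,0],[0,0,0],[0,0,0],[0,0,0],[0,0,0],[0,0,-1],[0,0,-3],[0,0,-4],[0,0,-4],[0,0,-3],[0,0,0]],"angular":[[0,0,0],[0,0,0],[0,0,0],[0,0,0],[0,0,0],[0,0,0],[0,0,0],[0,0,0],[0,0,0],[0,0,0],[0,0,0],[0,0,0],[0,0,0],[0,0,0],[0,0,0]]}' 30
python3 -c "
from h import *
plan((.5765,.075),.016,-4.8); print(arm.state()['tcp_rot'].round(3))"
```

```text
time_s: 18.62
position: [0.5426, 0.3265, 0.1671]
tcp_rot: [[0.146, 0.989, 0.007], [0.989, -0.146, 0.003], [0.004, 0.006, -1.0]]
wrist_force: [0.1, 0.5, 0.7]
opening: 0.0651
gripper_force: 0.0
shift cm [-24.45   6.94  15.05] turn rz deg -3.62 rad -0.063 | q6 32.326193844173055 pos [0.5426 0.3265 0.1671]
[[ 0.146  0.989  0.007]
 [ 0.989 -0.146  0.003]
 [ 0.004  0.006 -1.   ]]
```

```bash
python3 -m crank '{"jaw":[8.7,8.7,8.7,8.7,8.7,8.7,8.7,8.7,8.7,8.7,8.7,8.7,8.7],"dp":[[-3.02,0.9,0],[-3.02,0.9,0],[-3.02,0.9,0],[-3.02,0.9,0],[-3.02,0.9,0],[-3.02,0.9,0],[-3.02,0.9,0],[-3.02,0.9,0],[0,0,2],[0,0,2],[0,0,0],[0,0,0],[0,0,0]],"angular":[[0,0,0],[0,0,0],[0,0,0],[0,0,0],[0,0,0],[0,0,0],[0,0,0],[0,0,0],[0,0,-0.063],[0,0,0],[0,0,0],[0,0,0],[0,0,0]]}' 20
python3 -c "
from h import *
plan((.5765,.075),.016,-4.8); print(arm.state()['tcp_rot'].round(3))"
```

```text
time_s: 20.25
position: [0.5769, 0.0763, 0.1234]
tcp_rot: [[0.084, 0.996, 0.001], [0.996, -0.084, 0.0], [0.0, 0.001, -1.0]]
wrist_force: [-0.6, 0.0, -0.3]
opening: 0.087
gripper_force: 0.0
shift cm [-0.14 -0.04 10.74] turn rz deg 0.0 rad 0.0 | q6 4.567535280626015 pos [0.5769 0.0763 0.1234]
[[ 0.084  0.996  0.001]
 [ 0.996 -0.084  0.   ]
 [ 0.     0.001 -1.   ]]
```

```bash
python3 -m crank '{"jaw":[8.7,8.7,8.7,8.7,8.7,8.7,8.7,8.7,8.7,4,4,4,4,4,4,4],"dp":[[-0.1,0,2],[0,0,3],[0,0,2.5],[0,0,1.2],[0,0,0.8],[0,0,0.7],[0,0,0.5],[0,0,0],[0,0,0],[0,0,0],[0,0,0],[0,0,0],[0,0,0],[0,0,0],[0,0,0],[0,0,0]],"angular":[[0,0,0],[0,0,0],[0,0,0],[0,0,0],[0,0,0],[0,0,0],[0,0,0],[0,0,0],[0,0,0],[0,0,0],[0,0,0],[0,0,0],[0,0,0],[0,0,0],[0,0,0],[0,0,0]]}' 20
python3 -c "
from h import *
plan((.635,.27),.15,-4.8)"
```

```text
time_s: 22.25
position: [0.5759, 0.075, 0.0155]
tcp_rot: [[0.084, 0.996, -0.001], [0.996, -0.084, 0.0], [-0.0, -0.001, -1.0]]
wrist_force: [-1.4, 0.4, 1.4]
opening: 0.0435
gripper_force: 20.0
shift cm [ 19.93   4.25 -13.46] turn rz deg -0.01 rad -0.0 | q6 4.447219222921603 pos [0.5759 0.075  0.0155]
```

```bash
python3 -m crank '{"jaw":[4,4,4,4,4,4,4,4,4,4,4,4,4,4,4,4,4,4],"dp":[[0,0,-1],[0,0,-2],[0,0,-3],[0,0,-3],[0,0,-3],[3.32,0.71,0],[3.32,0.71,0],[3.32,0.71,0],[3.32,0.71,0],[3.32,0.71,0],[3.32,0.71,0],[0,0,0],[0,0,3],[0,0,3],[0,0,2.5],[0,0,1.5],[0,0,0.8],[0,0,0]],"angular":[[0,0,0],[0,0,0],[0,0,0],[0,0,0],[0,0,0],[0,0,0],[0,0,0],[0,0,0],[0,0,0],[0,0,0],[0,0,0],[0,0,0],[0,0,0],[0,0,0],[0,0,0],[0,0,0],[0,0,0],[0,0,0]]}' 20
```

```text
time_s: 24.5
position: [0.6355, 0.2697, 0.0278]
tcp_rot: [[0.084, 0.996, 0.0], [0.996, -0.084, -0.0], [-0.0, 0.0, -1.0]]
wrist_force: [0.3, -1.2, -1.7]
opening: 0.0433
gripper_force: 20.0
```

```bash
python3 -m crank '{"jaw":[4,4,4,4,4,4,5.5,6.5,6.5,6.5,6.5,6.5,6.5,6.5,6.5],"dp":[[0,0,0.5],[0,0,0.3],[0,0,0.2],[0,0,0.18],[0,0,0],[0,0,0],[0,0,0],[0,0,0],[0,0,0],[0,0,-1],[0,0,-3],[0,0,-4],[0,0,-4],[0,0,-3],[0,0,0]],"angular":[[0,0,0],[0,0,0],[0,0,0],[0,0,0],[0,0,0],[0,0,0],[0,0,0],[0,0,0],[0,0,0],[0,0,0],[0,0,0],[0,0,0],[0,0,0],[0,0,0],[0,0,0]]}' 20
python3 - <<'E'
from h import *
plan((.5725,.015),.12,-94.8)
cam('top','t1')
im=cv2.imread('pics/t1.png'); cv2.imwrite('pics/t1b.png',cv2.resize(im[90:260,130:360],None,fx=3,fy=3,interpolation=cv2.INTER_CUBIC))
E
```

```text
time_s: 26.38
position: [0.6377, 0.2706, 0.1707]
tcp_rot: [[0.084, 0.996, 0.007], [0.996, -0.084, 0.002], [0.003, 0.007, -1.0]]
wrist_force: [1.0, -0.6, 0.2]
opening: 0.0654
gripper_force: 0.0
shift cm [-26.03  -4.39   4.96] turn rz deg 89.99 rad 1.571 | q6 21.288056389359042 pos [0.6377 0.2706 0.1707]
```

View pics/t1b.png

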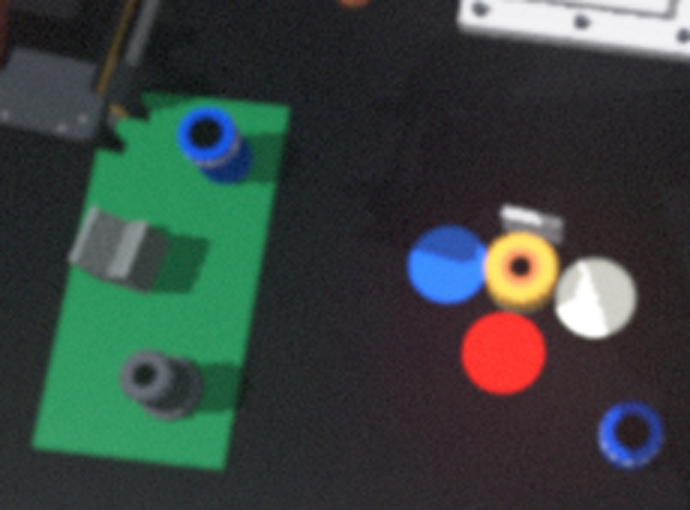

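All three stand upright on the mat: sleeve (208,130), V-block (120,250) and hub (150,378) in the crop. The gear is still in place at (520,268), and the seats are clear: blue (448,265), red (503,352), white (597,297).

```bash
python3 - <<'E'
from h import *
c=load('t1')
f=lambda p:(np.array(p,float)+.5)/3-.5+[130,90]
for n,p,z in(('S',(448,265),.003),('H',(503,352),.003),('V',(597,297),.003),('gear',(520,266),.035)): print(n,px2w(c,f(p),z)[0,:2].round(4))
E
python3 -m crank '{"jaw":[8.7,8.7,8.7,8.7,8.7,8.7,8.7,8.7,8.7,8.7,8.7,8.7,8.7,8.7,8.7,8.7,8.7,8.7,8.7,8.7],"dp":[[-3.7,-0.59,0],[-3.7,-0.59,0],[-3.7,-0.59,0],[-3.7,-0.59,0],[-3.7,-0.59,0],[-3.7,-0.59,0],[-3.7,-0.59,0],[0,0,0],[0,0,0],[0,0,0],[0,0,0],[0,0,0],[0,0,0],[0,0,0],[0,0,0],[0,0,0],[0,0,0],[0,0,1],[0,0,1],[0,0,0]],"angular":[[0,0,0],[0,0,0],[0,0,0],[0,0,0],[0,0,0],[0,0,0],[0,0,0],[0,0,0.157],[0,0,0.157],[0,0,0.157],[0,0,0.157],[0,0,0.157],[0,0,0.157],[0,0,0.157],[0,0,0.157],[0,0,0.157],[0,0,0.157],[0,0,0],[0,0,0],[0,0,0]]}' 30
python3 -c "
from h import *
plan((.5725,.015),.010,-94.8)"
```

```text
S [0.5719 0.0742]
H [0.5084 0.0196]
V [ 0.563  -0.0469]
gear [0.5704 0.0143]
time_s: 28.92
position: [0.571, 0.0154, 0.1435]
tcp_rot: [[0.997, -0.081, -0.004], [-0.081, -0.997, 0.0], [-0.004, -0.0, -1.0]]
wrist_force: [0.6, 0.4, -0.0]
opening: 0.087
gripper_force: 0.0
shift cm [ 0.2   0.03 13.35] turn rz deg 0.13 rad 0.002 | q6 88.30702294784072 pos [0.571  0.0154 0.1435]
```

```bash
python3 -m crank '{"jaw":[8.7,8.7,8.7,8.7,8.7,8.7,8.7,8.7,8.7,5,5,5,5,5,5],"dp":[[0.1,0,2],[0.05,0,3],[0,0,3],[0,0,2],[0,0,1.3],[0,0,1],[0,0,0.7],[0,0,0.4],[0,0,0],[0,0,0],[0,0,0],[0,0,0],[0,0,0],[0,0,0],[0,0,0]],"angular":[[0,0,0],[0,0,0],[0,0,0],[0,0,0],[0,0,0],[0,0,0],[0,0,0],[0,0,0],[0,0,0],[0,0,0],[0,0,0],[0,0,0],[0,0,0],[0,0,0],[0,0,0]]}' 40
python3 -c "
from h import *
plan((.5,-.2722),.10,-94.8)"
```

```text
time_s: 30.8
position: [0.574, 0.015, 0.0119]
tcp_rot: [[0.997, -0.083, 0.0], [-0.083, -0.997, -0.0], [0.0, 0.0, -1.0]]
wrist_force: [-1.2, -1.2, 1.4]
opening: 0.0551
gripper_force: 40.0
shift cm [-4.99 29.23 -8.81] turn rz deg 0.03 rad 0.001 | q6 88.4041915484633 pos [0.574  0.015  0.0119]
```

```bash
python3 -m crank '{"jaw":[5,5,5,5,5,5,5,5,5,5,5,5,5,5,5,5],"dp":[[0,0,-1],[0,0,-2],[0,0,-3],[0,0,-4],[0,0,-4],[-1.6,3.74,0],[-1.6,3.74,0],[-1.6,3.74,0],[-1.6,3.74,0],[-1.6,3.74,0],[-1.6,3.74,0],[-1.6,3.74,0],[-1.6,3.74,0],[0,0,0],[0,0,0],[0,0,0]],"angular":[[0,0,0],[0,0,0],[0,0,0],[0,0,0],[0,0,0],[0,0,0],[0,0,0],[0,0,0],[0,0,0],[0,0,0],[0,0,0],[0,0,0],[0,0,0],[0,0,0],[0,0,0],[0,0,0]]}' 40
python3 - <<'E'
from h import *
cam('wrist','w3')
im=cv2.imread('pics/w3.png'); cv2.imwrite('pics/w3b.png',cv2.resize(im,(800,500),interpolation=cv2.INTER_CUBIC))
E
```

```text
time_s: 32.8
position: [0.4219, -0.2715, 0.152]
tcp_rot: [[0.997, -0.082, 0.0], [-0.082, -0.997, 0.0], [0.0, -0.0, -1.0]]
wrist_force: [-0.8, 0.4, -7.1]
opening: 0.055
gripper_force: 40.0
```

View pics/w3b.png

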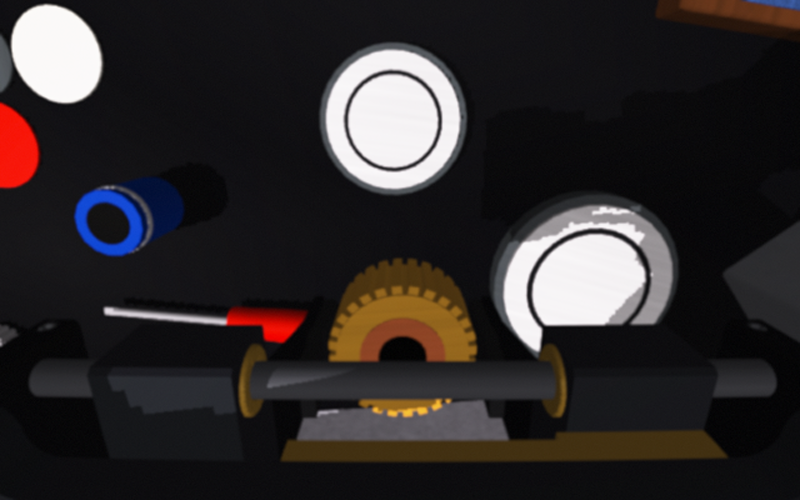

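The small stage's ring is centred at (393,120); the larger stage is at (587,275). The held gear's top face spans (328–476, 288–415), centre about (402,351).

Run:
```python
from h import *
c=load('w3'); v=lambda p:(np.array(p,float)+.5)*.8-.5
w=(c['image'].min(2)>120).astype(np.uint8)
for k in cv2.findContours(w,0,1)[0]:
    x,y,a,b=cv2.boundingRect(k)
    if cv2.contourArea(k)>3000 and x>200 and x<360: 
        print('stage',cv2.fitEllipse(px2w(c,k.reshape(-1,2),.015)[:,:2].astype(np.float32)))
st=px2w(c,v((393,120)),.015)[0,:2]; print(st)
ge=px2w(c,v((402,351)),.175)[0,:2]; s=arm.state(); print('gear',ge,'tcp',s['position'])
plan(st,.0245,-94.8)
```

```text
stage ((0.5011990666389465, -0.2708970904350281), (0.09118398278951645, 0.09135698527097702), 116.38533020019531)
[ 0.50238159 -0.27141071]
gear [ 0.42172074 -0.27082248] tcp [ 0.42192772 -0.27148664  0.15189298]
shift cm [ 8.02 -0.66 12.74] turn rz deg 0.11 rad 0.002 | q6 52.901355337330614 pos [ 0.4219 -0.2715  0.1519]
```

```bash
python3 -m crank '{"jaw":[5,5,5,5,5,5,5,5,5,5,5,5],"dp":[[4,-0.35,0],[4,-0.35,0],[0,0,3],[0,0,3],[0,0,2.5],[0,0,1.5],[0,0,1],[0,0,0.6],[0,0,0],[0,0,0],[0,0,0],[0,0,0]],"angular":[[0,0,0],[0,0,0],[0,0,0],[0,0,0],[0,0,0],[0,0,0],[0,0,0],[0,0,0],[0,0,0],[0,0,0],[0,0,0],[0,0,0]]}' 40
```

```text
time_s: 34.35
position: [0.502, -0.2723, 0.0362]
tcp_rot: [[0.997, -0.083, 0.001], [-0.083, -0.997, -0.0], [0.001, 0.0, -1.0]]
wrist_force: [0.4, -0.1, -6.5]
opening: 0.0556
gripper_force: 40.0
```

```bash
python3 -m crank '{"jaw":[5,5,5,5,5,5,6,7.5,8.5,8.5,8.5,8.5,8.5,8.5],"dp":[[0,-0.1,0.5],[0,0,0.3],[0,0,0.2],[0,0,0.18],[0,0,0],[0,0,0],[0,0,0],[0,0,0],[0,0,0],[0,0,0],[0,0,-1],[0,0,-3],[0,0,-4],[0,0,-4]],"angular":[[0,0,0],[0,0,0],[0,0,0],[0,0,0],[0,0,0],[0,0,0],[0,0,0],[0,0,0],[0,0,0],[0,0,0],[0,0,0],[0,0,0],[0,0,0],[0,0,0]]}' 40
python3 - <<'E'
from h import *
plan((.445,.27),.15,-94.8)
E
```

```text
time_s: 36.1
position: [0.5019, -0.2711, 0.1458]
tcp_rot: [[0.997, -0.083, 0.0], [-0.083, -0.997, -0.0], [0.0, 0.0, -1.0]]
wrist_force: [-0.1, -0.2, 0.1]
opening: 0.0849
gripper_force: 0.0
shift cm [-10.16 -53.45  -0.43] turn rz deg 0.03 rad 0.001 | q6 58.47156729632631 pos [ 0.5019 -0.2711  0.1458]
```

```bash
python3 -m crank '{"jaw":[8.5,8.5,8.5,8.5],"dp":[[-4,0,-1],[-4,0,-1],[0,0,0],[0,0,0]],"angular":[[0,0,0],[0,0,0],[0,0,0],[0,0,0]]}'
python3 - <<'E'
from h import *
cam('wrist','w4')
im=cv2.imread('pics/w4.png'); cv2.imwrite('pics/w4b.png',cv2.resize(im[:200,200:440],None,fx=3,fy=3,interpolation=cv2.INTER_CUBIC))
E
```

```text
time_s: 36.6
position: [0.4228, -0.2648, 0.1648]
tcp_rot: [[0.997, -0.084, 0.002], [-0.084, -0.997, -0.001], [0.002, 0.001, -1.0]]
wrist_force: [0.2, 1.0, -0.6]
opening: 0.085
gripper_force: 0.0
```

View pics/w4b.png

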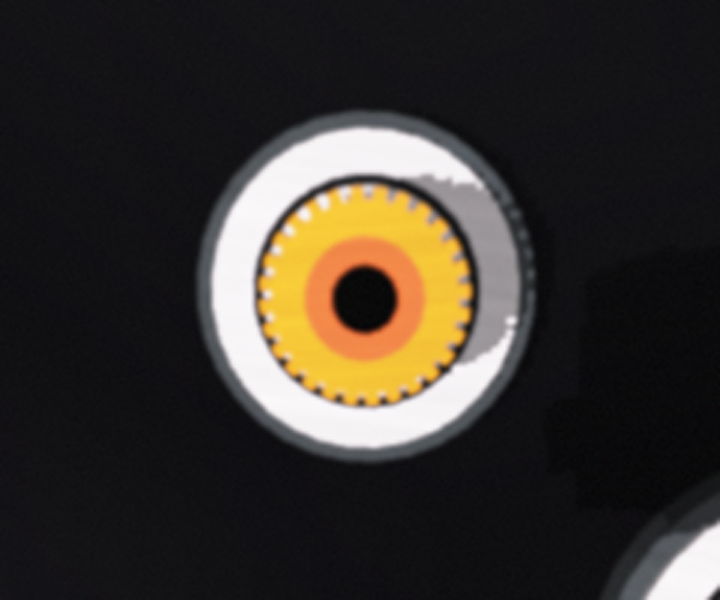

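The gear sits at (365,298) on the disc centred at (366,287), and the small difference looks like height parallax. I'll check that number and head back to the hub.

```bash
python3 -m crank '{"jaw":[6.5,6.5,6.5,6.5,6.5,6.5,6.5,6.5,6.5,6.5,6.5,6.5,6.5,6.5],"dp":[[-0.21,-4.87,0],[-0.21,-4.87,0],[-0.21,-4.87,0],[-0.21,-4.87,0],[-0.21,-4.87,0],[-0.21,-4.87,0],[-0.21,-4.87,0],[-0.21,-4.87,0],[-0.21,-4.87,0],[-0.21,-4.87,0],[-0.21,-4.87,0],[0,0,0],[0,0,0],[0,0,0]],"angular":[[0,0,0],[0,0,0],[0,0,0],[0,0,0],[0,0,0],[0,0,0],[0,0,0],[0,0,0],[0,0,0],[0,0,0],[0,0,0],[0,0,0],[0,0,0],[0,0,0]]}'
python3 - <<'E'
from h import *
c=load('w4'); f=lambda p:(np.array(p,float)+.5)/3-.5+[200,0]
print('gear',px2w(c,f((365,298)),.047)[0,:2],'stage',px2w(c,f((366,287)),.015)[0,:2])
plan((.4451,.2704),.028,-94.8)
E
```

```text
time_s: 38.4
position: [0.4438, 0.2705, 0.1636]
tcp_rot: [[0.996, -0.084, -0.001], [-0.084, -0.996, -0.0], [-0.001, 0.001, -1.0]]
wrist_force: [0.3, -0.2, 0.4]
opening: 0.0648
gripper_force: 0.0
gear [ 0.50090462 -0.27079608] stage [ 0.50318684 -0.27131865]
shift cm [ 1.400e-01 -1.000e-02  1.356e+01] turn rz deg -0.02 rad -0.0 | q6 117.50225689007185 pos [0.4438 0.2705 0.1636]
```

```bash
python3 -m crank '{"jaw":[6.5,6.5,6.5,6.5,6.5,6.5,6.5,6.5,6.5,3.5,3.5,3.5,3.5,3.5],"dp":[[0.12,0,2],[0,0,3],[0,0,3],[0,0,2],[0,0,1.3],[0,0,1],[0,0,0.8],[0,0,0.5],[0,0,0],[0,0,0],[0,0,0],[0,0,0],[0,0,0],[0,0,0]],"angular":[[0,0,0],[0,0,0],[0,0,0],[0,0,0],[0,0,0],[0,0,0],[0,0,0],[0,0,0],[0,0,0],[0,0,0],[0,0,0],[0,0,0],[0,0,0],[0,0,0]]}' 30
python3 - <<'E'
from h import *
plan((.512,.0205),.0275,-94.8)
E
```

```text
time_s: 40.15
position: [0.445, 0.271, 0.0282]
tcp_rot: [[0.997, -0.083, 0.0], [-0.083, -0.997, -0.0], [0.0, 0.0, -1.0]]
wrist_force: [-0.8, -2.1, 3.9]
opening: 0.039
gripper_force: 30.0
shift cm [ 8.76 24.41  0.08] turn rz deg 0.04 rad 0.001 | q6 117.45891626245037 pos [0.445  0.271  0.0282]
```

```bash
python3 -m crank '{"jaw":[3.5,3.5,3.5,3.5,3.5,3.5,3.5,3.5,3.5,3.5,3.5,3.5,3.5,3.5,3.5,3.5,3.5,3.5,3.5,3.5],"dp":[[0,0,-1],[0,0,-2],[0,0,-3],[0,0,-3],[0,0,-3],[1.1,3.05,0],[1.1,3.05,0],[1.1,3.05,0],[1.1,3.05,0],[1.1,3.05,0],[1.1,3.05,0],[1.1,3.05,0],[1.1,3.05,0],[0,0,0],[0,0,3],[0,0,3],[0,0,2.5],[0,0,1.5],[0,0,0.8],[0,0,0]],"angular":[[0,0,0],[0,0,0],[0,0,0],[0,0,0],[0,0,0],[0,0,0],[0,0,0],[0,0,0],[0,0,0],[0,0,0],[0,0,0],[0,0,0],[0,0,0],[0,0,0],[0,0,0],[0,0,0],[0,0,0],[0,0,0],[0,0,0],[0,0,0]]}' 30
python3 - <<'E'
from h import *
plan((.512,.0205),.0284,-94.8)
E
```

```text
time_s: 42.65
position: [0.5122, 0.021, 0.0399]
tcp_rot: [[0.997, -0.083, -0.0], [-0.083, -0.997, 0.0], [-0.0, -0.0, -1.0]]
wrist_force: [-0.6, -0.0, -4.8]
opening: 0.0393
gripper_force: 30.0
shift cm [-0.02  0.05  1.15] turn rz deg 0.05 rad 0.001 | q6 88.2736244804405 pos [0.5122 0.021  0.0399]
```

```bash
python3 -m crank '{"jaw":[3.5,3.5,3.5,3.5,3.5,3.5,5,6.5,6.5,6.5,6.5,6.5,6.5,6.5,6.5,6.5],"dp":[[0,0,0.5],[0,0,0.3],[0,0,0.2],[0,0,0.15],[0,0,0],[0,0,0],[0,0,0],[0,0,0],[0,0,0],[0,0,-1],[0,0,-3],[0,0,-4],[0,0,-4],[0,0,-2],[0,0,0],[0,0,0]],"angular":[[0,0,0],[0,0,0],[0,0,0],[0,0,0],[0,0,0],[0,0,0],[0,0,0],[0,0,0],[0,0,0],[0,0,0],[0,0,0],[0,0,0],[0,0,0],[0,0,0],[0,0,0],[0,0,0]]}' 30
python3 - <<'E'
from h import *
plan((.5406,.325),.0124,-8.4)
E
```

```text
time_s: 44.65
position: [0.5117, 0.0208, 0.1677]
tcp_rot: [[0.997, -0.083, -0.001], [-0.083, -0.997, 0.0], [-0.001, -0.0, -1.0]]
wrist_force: [0.5, 0.7, 0.2]
opening: 0.0651
gripper_force: 0.0
shift cm [  0.37 -30.55  15.53] turn rz deg -86.37 rad -1.507 | q6 88.2688608244055 pos [0.5117 0.0208 0.1677]
```

```bash
python3 -m crank '{"jaw":[6.5,6.5,6.5,6.5,6.5,6.5,6.5,6.5,6.5,6.5,6.5,6.5,6.5,6.5,6.5,6.5,6.5,6.5,6.5,6.5],"dp":[[0.05,-3.82,0.5],[0.05,-3.82,0.5],[0.05,-3.82,0.5],[0.05,-3.82,0.5],[0.05,-3.82,0.5],[0.05,-3.82,0.5],[0.05,-3.82,0.5],[0.05,-3.82,0.5],[0,0,0],[0,0,0],[0,0,0],[0,0,0],[0,0,0],[0,0,0],[0,0,0],[0,0,0],[0,0,0],[0,0,0],[0,0,0],[0,0,0]],"angular":[[0,0,0],[0,0,0],[0,0,0],[0,0,0],[0,0,0],[0,0,0],[0,0,0],[0,0,0],[0,0,-0.168],[0,0,-0.168],[0,0,-0.168],[0,0,-0.168],[0,0,-0.168],[0,0,-0.168],[0,0,-0.168],[0,0,-0.168],[0,0,-0.163],[0,0,0],[0,0,0],[0,0,0]]}' 30
python3 - <<'E'
from h import *
plan((.5406,.325),.0124,-8.4)
E
```

```text
time_s: 47.15
position: [0.5415, 0.3249, 0.128]
tcp_rot: [[0.148, 0.989, -0.001], [0.989, -0.148, -0.0], [-0.0, -0.001, -1.0]]
wrist_force: [-0.1, 0.3, -0.3]
opening: 0.0649
gripper_force: 0.0
shift cm [ 0.   -0.08 11.56] turn rz deg -0.12 rad -0.002 | q6 32.33587440477785 pos [0.5415 0.3249 0.128 ]
```

```bash
python3 -m crank '{"jaw":[6.5,6.5,6.5,6.5,6.5,6.5,6.5,6.5,6.5,4,4,4,4,4],"dp":[[0,-0.08,2],[0,0,3],[0,0,3],[0,0,1.5],[0,0,0.8],[0,0,0.6],[0,0,0.4],[0,0,0.25],[0,0,0],[0,0,0],[0,0,0],[0,0,0],[0,0,0],[0,0,0]],"angular":[[0,0,0],[0,0,0],[0,0,0],[0,0,0],[0,0,0],[0,0,0],[0,0,0],[0,0,0],[0,0,0],[0,0,0],[0,0,0],[0,0,0],[0,0,0],[0,0,0]]}' 30
python3 - <<'E'
from h import *
plan((.567,-.0455),.0124,-8.4)
E
```

```text
time_s: 48.9
position: [0.5409, 0.3251, 0.0131]
tcp_rot: [[0.146, 0.989, -0.0], [0.989, -0.146, 0.0], [0.0, -0.0, -1.0]]
wrist_force: [-1.4, 0.8, 2.6]
opening: 0.0457
gripper_force: 30.0
shift cm [-36.28   8.02   0.07] turn rz deg -0.02 rad -0.0 | q6 32.27516675642297 pos [0.5409 0.3251 0.0131]
```

```bash
python3 -m crank '{"jaw":[4,4,4,4,4,4,4,4,4,4,4,4,4,4,4,4,4,4,4,4],"dp":[[0,0,-1],[0,0,-2],[0,0,-3],[0,0,-3],[0,0,-3],[-4.03,0.89,0],[-4.03,0.89,0],[-4.03,0.89,0],[-4.03,0.89,0],[-4.03,0.89,0],[-4.03,0.89,0],[-4.03,0.89,0],[-4.03,0.89,0],[-4.03,0.89,0],[0,0,0],[0,0,3],[0,0,3],[0,0,2.5],[0,0,1.5],[0,0,0.8]],"angular":[[0,0,0],[0,0,0],[0,0,0],[0,0,0],[0,0,0],[0,0,0],[0,0,0],[0,0,0],[0,0,0],[0,0,0],[0,0,0],[0,0,0],[0,0,0],[0,0,0],[0,0,0],[0,0,0],[0,0,0],[0,0,0],[0,0,0],[0,0,0]]}' 30
python3 - <<'E'
from h import *
plan((.567,-.0455),.0134,-8.4)
E
```

```text
time_s: 51.4
position: [0.567, -0.0449, 0.0248]
tcp_rot: [[0.146, 0.989, -0.0], [0.989, -0.146, 0.0], [0.0, -0.0, -1.0]]
wrist_force: [0.8, 0.4, -3.2]
opening: 0.0459
gripper_force: 30.0
shift cm [-0.05  0.01  1.14] turn rz deg 0.0 rad 0.0 | q6 -4.088570101342148 pos [ 0.567  -0.0449  0.0248]
```

```bash
python3 -m crank '{"jaw":[4,4,4,4,4,4,5.5,6.5,6.5,6.5,6.5,6.5,6.5,6.5,6.5,6.5],"dp":[[0,0,0.5],[0,0,0.3],[0,0,0.2],[0,0,0.15],[0,0,0],[0,0,0],[0,0,0],[0,0,0],[0,0,0],[0,0,-1],[0,0,-3],[0,0,-4],[0,0,-4],[0,0,-2],[0,0,0],[0,0,0]],"angular":[[0,0,0],[0,0,0],[0,0,0],[0,0,0],[0,0,0],[0,0,0],[0,0,0],[0,0,0],[0,0,0],[0,0,0],[0,0,0],[0,0,0],[0,0,0],[0,0,0],[0,0,0],[0,0,0]]}' 30
python3 - <<'E'
from h import *
plan((.6355,.2697),.016,-4.8)
E
```

```text
time_s: 53.4
position: [0.5659, -0.0452, 0.1517]
tcp_rot: [[0.147, 0.989, -0.003], [0.989, -0.147, 0.001], [0.0, -0.003, -1.0]]
wrist_force: [-0.2, 0.7, -0.0]
opening: 0.065
gripper_force: 0.0
shift cm [32.17  2.3  13.57] turn rz deg -3.62 rad -0.063 | q6 -4.101808671500959 pos [ 0.5659 -0.0452  0.1517]
```

```bash
python3 -m crank '{"jaw":[6.5,6.5,6.5,6.5,6.5,6.5,6.5,6.5,6.5,6.5,6.5,6.5],"dp":[[4.02,0.28,0],[4.02,0.28,0],[4.02,0.28,0],[4.02,0.28,0],[4.02,0.28,0],[4.02,0.28,0],[4.02,0.28,0],[4.02,0.28,0],[0,0,2],[0,0,2],[0,0,0],[0,0,0]],"angular":[[0,0,0],[0,0,0],[0,0,0],[0,0,0],[0,0,0],[0,0,0],[0,0,0],[0,0,0],[0,0,-0.063],[0,0,0],[0,0,0],[0,0,0]]}' 20
python3 - <<'E'
from h import *
plan((.6355,.2697),.016,-4.8)
E
```

```text
time_s: 54.9
position: [0.6362, 0.2687, 0.1131]
tcp_rot: [[0.085, 0.996, -0.001], [0.996, -0.085, -0.0], [-0.0, -0.001, -1.0]]
wrist_force: [-0.2, -0.2, 0.7]
opening: 0.0651
gripper_force: 0.0
shift cm [ 0.09 -0.07  9.71] turn rz deg -0.1 rad -0.002 | q6 21.265459638776118 pos [0.6362 0.2687 0.1131]
```

```bash
python3 -m crank '{"jaw":[6.5,6.5,6.5,6.5,6.5,6.5,6.5,6.5,4,4,4,4,4],"dp":[[0.09,-0.07,2],[0,0,3],[0,0,2],[0,0,1.2],[0,0,0.8],[0,0,0.4],[0,0,0.3],[0,0,0],[0,0,0],[0,0,0],[0,0,0],[0,0,0],[0,0,0]],"angular":[[0,0,0],[0,0,0],[0,0,0],[0,0,0],[0,0,0],[0,0,0],[0,0,0],[0,0,0],[0,0,0],[0,0,0],[0,0,0],[0,0,0],[0,0,0]]}' 20
python3 - <<'E'
from h import *
plan((.577,.075),.0158,-4.8)
E
```

```text
time_s: 56.52
position: [0.6357, 0.2704, 0.0167]
tcp_rot: [[0.084, 0.996, 0.0], [0.996, -0.084, 0.0], [0.0, 0.0, -1.0]]
wrist_force: [-2.0, 0.2, 1.4]
opening: 0.0435
gripper_force: 20.0
shift cm [-19.96  -4.21   0.08] turn rz deg -0.01 rad -0.0 | q6 21.321343126449648 pos [0.6357 0.2704 0.0167]
```

```bash
python3 -m crank '{"jaw":[4,4,4,4,4,4,4,4,4,4,4,4,4,4,4,4,4,4],"dp":[[0,0,-1],[0,0,-2],[0,0,-3],[0,0,-3],[0,0,-3],[-3.33,-0.7,0],[-3.33,-0.7,0],[-3.33,-0.7,0],[-3.33,-0.7,0],[-3.33,-0.7,0],[-3.33,-0.7,0],[0,0,0],[0,0,3],[0,0,3],[0,0,2.5],[0,0,1.5],[0,0,0.8],[0,0,0]],"angular":[[0,0,0],[0,0,0],[0,0,0],[0,0,0],[0,0,0],[0,0,0],[0,0,0],[0,0,0],[0,0,0],[0,0,0],[0,0,0],[0,0,0],[0,0,0],[0,0,0],[0,0,0],[0,0,0],[0,0,0],[0,0,0]]}' 20
python3 - <<'E'
from h import *
plan((.577,.075),.0169,-4.8)
E
```

```text
time_s: 58.78
position: [0.5772, 0.075, 0.0286]
tcp_rot: [[0.084, 0.996, 0.0], [0.996, -0.084, 0.0], [0.0, 0.0, -1.0]]
wrist_force: [0.3, 0.2, -2.1]
opening: 0.0436
gripper_force: 20.0
shift cm [-0.01 -0.02  1.17] turn rz deg -0.0 rad -0.0 | q6 4.441807661831015 pos [0.5772 0.075  0.0286]
```

```bash
python3 -m crank '{"jaw":[4,4,4,4,4,4,5.5,6.5,6.5,6.5,6.5,6.5,6.5,6.5,6.5,6.5,6.5,6.5],"dp":[[0,0,0.5],[0,0,0.3],[0,0,0.2],[0,0,0.17],[0,0,0],[0,0,0],[0,0,0],[0,0,0],[0,0,0],[0,0,-1],[0,0,-3],[0,0,-5],[0,0,-5],[-4,0,-4],[-5,0,-2],[-5,0,0],[0,0,0],[0,0,0]],"angular":[[0,0,0],[0,0,0],[0,0,0],[0,0,0],[0,0,0],[0,0,0],[0,0,0],[0,0,0],[0,0,0],[0,0,0],[0,0,0],[0,0,0],[0,0,0],[0,0,0],[0,0,0],[0,0,0],[0,0,0],[0,0,0]]}' 20
python3 - <<'E'
from h import *
cam('wrist','w5')
im=cv2.imread('pics/w5.png'); cv2.imwrite('pics/w5b.png',cv2.resize(im[10:200,200:400],None,fx=3,fy=3,interpolation=cv2.INTER_CUBIC))
E
```

```text
time_s: 61.02
position: [0.5652, -0.0645, 0.2171]
tcp_rot: [[0.085, 0.996, 0.0], [0.996, -0.085, 0.0], [0.001, 0.0, -1.0]]
wrist_force: [0.7, 0.2, -0.4]
opening: 0.0649
gripper_force: 0.0
```

View pics/w5b.png

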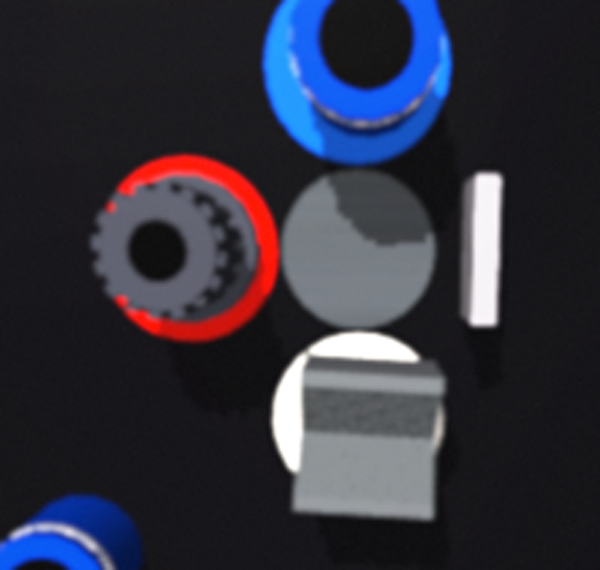

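Run:
```python
from h import *
c=load('w5'); f=lambda p:(np.array(p,float)+.5)/3-.5+[200,10]
g=lambda u:(u-[200,10]+.5)*3-.5
W=lambda p,z:px2w(c,f(p),z)[0,:2].round(4)
print('hub',W((157,251),.063),'sleeve',W((366,36),.058),'vb',W((369,445),.053),'dock pad',W((358,249),.003))
print('vb near',W((293,512),.053),W((435,520),.053))
th=np.linspace(0,2*np.pi,90)
q=np.array([.5725,.0152]);a=np.radians(-4.8);X=np.array([np.cos(a),np.sin(a)]);Y=np.array([-X[1],X[0]])
for n,ce in(('H',q-.06*X),('S',q+.06*Y),('V',q-.06*Y)):
    u=g(w2px(c,np.c_[ce[0]+.031*np.cos(th),ce[1]+.031*np.sin(th),0*th+.003])); print(n,ce.round(4),u.min(0).round(),u.max(0).round())
```

```text
hub [0.5118 0.0211] sleeve [0.5789 0.0747] vb [ 0.5697 -0.0448] dock pad [0.5711 0.0158]
vb near [ 0.5428 -0.065 ] [ 0.5895 -0.0718]
H [0.5127 0.0202] [105. 158.] [280. 340.]
S [0.5775 0.075 ] [270. -36.] [453. 163.]
V [ 0.5675 -0.0446] [279. 334.] [446. 500.]
```

In the last view the hub bore is at (157,251) on red, the V-block top is centred at (369,445) on white and the sleeve mouth is at (366,36) on blue. All three stand upright and within about 4 mm of their seat centres. The gripper is clear, so I'm handing in.

```bash
python3 -c "
from rig import arm
print(arm.job_done())"
```

```text
the job is handed in; nothing more can be done
None
```

I handed the job in at about 61 s on the robot's clock: by the camera checks the gear lies about 2 mm from the middle of the smaller stage, and the hub, V-block and sleeve stand upright within about 4 mm of their seat centres; the hand-in returned no verdict.

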